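# Stack the drive caddy on the lower tray and press it home

## Task

Pick up the blue drive caddy by its lift handle and, keeping it level, stack it on the lower tray with the yellow socket rails: feel gently for the four sockets until the corner lugs drop in, then press it down until both steel side catches snap over its edges and it sits fully home, flat on the rails, and let go. Never force or drop it onto the lower tray, and leave the other things on the bench alone.

Things in the scene. Friction and masses are not known exactly. Their poses are not given: they have to be found in the camera images.
- caddy_grip (a point): Centre of the lift-handle bar of the loose blue drive caddy (upper tray, 0.4-0.6 kg, balanced under the handle). Bar: 100 mm along x, 14 wide (y), 16 high; legs at its ends leave the middle 80 free. z up. Caddy 164 (x) x 102 (y) mm, same after a half turn. Below this point: wall tops and drive 30 mm, flat underside 58, lug tips 74.
- caddy: The same caddy, origin 74 mm below caddy_grip, level with the lug tips. Four round lugs, 12 mm diameter, 1.5 mm chamfer, reach 16 mm down from the underside at x = +-62, y = +-40 mm. A rounded rib at the middle of each long side (out to y = +-55) just above the underside.
- dock: Lower tray, blue, 214 (x) x 168 (y) mm, bolted down; origin at centre of its underside, z up. On it a frame with two yellow rails (50 mm in x, 150 in y, centred at frame x = +-62), flat tops 50 mm above origin. In each, two square sockets 16 mm wide, 1 mm chamfer, 20 deep, at frame y = +-40.
- dock_top (a point): Point fixed to the lower tray, 50 mm above its origin: mid-point at rail-top level. NOT the frame's centre: the frame is clamped in slots, parallel to the tray but off by up to 8 mm along x and along y, any direction, unreported. See it, or feel: slide the lugs over the rails at a few newtons until they drop. Keep the push under 25 N.
- dock_home (a point): Point 108 mm above the tray's origin: level of caddy_grip when fully home, underside flat on the rails (124 mm with lug tips standing on the rails). At mid long sides, sprung steel catches (13 mm above rails, clear while lugs stand on rails) stop the caddy some 9 mm short of home; about 15 N in all, its weight included, snaps it past.
- driver: Bystander, leave alone: screwdriver, 170 mm, lying between the two trays; origin at its underside.
- bare_drive: Bystander, leave alone: bare silver hard drive 147 x 102 x 26 mm lying flat; origin at its underside.
- mug: Bystander, leave alone: white mug, 80 mm wide, 95 mm high; origin at its underside.
- screw_tray: Bystander, leave alone: open orange screw tray 100 x 140 x 25 mm; origin at its underside.
- empty_tray: Bystander, leave alone: empty blue tray 164 x 102 x 28 mm without handle or lugs; origin at its underside.
- cleaner: Bystander, leave alone: white cleaner bottle, 54 mm wide, 150 mm high; origin at its underside.
- psu: Bystander, leave alone: steel power supply box 150 x 140 x 85 mm; origin at its underside.

How it is judged:
By the outcome, as a careful person would: the job done as asked, in the order asked, and still so for the second after the job is handed in, with the robot touching nothing.
It also fails if it takes over 72 s, if anything falls off the work surface, if the arm or the gripper's body presses on something with over 40 N, if the wrist force passes 120 N, or if a joint passes its speed limit or range.

## Robot

A 6-joint arm with a two-finger parallel gripper is mounted at the origin on the work surface. World frame = base frame: x ahead of the robot, y to its left, z up, the work surface at z = 0. Lengths are in m, angles in rad, forces in N, time in s.
With the tool pointing down it reaches from about 0.375 to 0.9 m from the base axis. Payload 3.1 kg.
Tool frame: the origin (TCP) lies at the very end of the fingers, on their centre line; the grasp point (between the pads) lies 19 mm behind it (manip.tcp_to_grasp is the distance from the TCP to the grasp point, in m); z points along the fingers, y is the line along which they close (so a half turn about z gives the same grasp; the last joint's range is limited). The gripper opens to 85 mm and grips with 20 to 120 N. Pads are 22 mm wide; open, the fingers measure 114 mm over their backs; the gripper's body (76 mm by 85 mm) begins 54 mm behind the grasp point. The pads swing forward as they close: fully open they stand 13 mm farther back than shut.
Start: joints at [-1.405, 0.527, 1.433, -0, 1.181, -0.178], TCP at [0.211, -0.588, 0.231] pointing down, gripper open.
Joint ranges: [-3.08, 3.08], [-0.75, 2.2], [0.22, 2.44], [-1.43, 4.57], [0, 2.65], [-2.85, 2.85]. Speed limits (rad/s): [2.79, 2.79, 3.14, 3.14, 3.14, 3.14].

## Interface

Orientations are given as a unit quaternion [x, y, z, w].
In Python, from station import manip gives the robot as it stands. The module is installed in compiled form; this text tells all that it offers.
- The arm moves only by the tool step_arm, never from a script. Its argument "commands" is one flat list of numbers, 6 for each row, row after row: the shift along the tool's x, y, z in m, then the turn, a rotation vector about the tool's x, y, z in degrees. A call has exactly 10 rows; each row is the pose to reach, as a shift and turn from the pose commanded when the call began, along the tool's axes at that moment; what a row does not reach only later rows make up. A row lasts 1/10 s, in which the tool goes at most 50 mm and 8.59 degrees, less where a joint would pass 70% of its speed; a pose out of reach is approached as far as the arm can. A call with a gripper value outside its range is refused whole. "jaw" is the opening in per cent of the stroke, from 0 (shut) to 100 (fully open), set as the call begins (left out, the last holds). The fingers move at their own pace and stop on an object; "grip_force" is the grip in N (left out, the last holds). Time passes only in rows, so rows that repeat a pose let the fingers close, or fill a call up. It gives the time, the measured TCP pose, the force, the opening and the grip force at its end, in the units of the state.
- manip.sense(): the state, without advancing time (a new reading comes with each control period).
- manip.snapshot(name): name is "scene" or "top" or "wrist"; returns a dict with "pixels" (400x640x3 uint8, blue, green, red), "fx", "fy", "cx", "cy" (pixels), "R" (3x3) and "t" (3): a world point X has camera coordinates R X + t; the wrist camera has in their place "mount" (4x4, takes a point from camera to tool coordinates, whose origin is the TCP and whose axes are the flange's). Camera axes: x right, y down, z forward; pixel columns grow to the right and rows downward; lengths in m; the calibration is good to about 2 mm. The wrist camera is an equidistant fisheye: a pixel r from the principal point sees the ray r / f radians off the axis. A picture is of the moment at which its call begins: read the wrist's pose just before it. There is no depth.
- manip.sign_off(): hands the job in; it is judged then, once.
The state is a dict: "t": time; "q": joint angles; "qd": joint speeds; "tau": joint torques, N m; "tcp_pos": TCP position; "tool_rot": TCP orientation; "force": force on the tool from outside, world axes, zero at the start; "ft_torque": the same for the moment, N m; "finger_gap": opening from 0.0 (shut) to 1.0 (fully open); "gripper_force": force on a finger pad.
Only numpy, scipy, OpenCV 4.12 (cv2) and the standard library are available. Lean on these libraries where they do the work, as an engineer would, in place of code of your own. Each camera call takes 0.05 s, during which the arm holds its last target. There are 200 camera calls.

## Working session

There is one attempt and no reset: what is moved stays moved. The work goes in short steps, Python scripts to look and compute and a tool call to move; the robot and the scene stay as the last step left them, time stands still between calls to the robot, and variables do not carry over. Pictures are saved under pics/ and viewed, at most 10 in all, crops included, and the job is handed in when it is done.

Besides the shell and the picture viewer there is one more tool, called after ">>>" as name(argument=value, ...) on one line, values as JSON. step_arm: Moves the arm, as the interface text tells. Its arguments: {"type":"object","properties":{"commands":{"type":"array","items":{"type":"number"}},"jaw":{"type":"number"},"grip_force":{"type":"number"}},"required":["commands"]}

```bash
mkdir -p pics; python3 - <<'E'
from station import manip
import cv2,numpy as np
for n in("top","scene"):
    s=manip.snapshot(n); cv2.imwrite(f"pics/{n}0.png",s["pixels"])
    print(n,s["fx"],s["fy"],s["cx"],s["cy"],np.round(s["R"],4).tolist(),np.round(s["t"],4).tolist())
    np.savez(f"{n}.npz",**{k:s[k] for k in s})
s=manip.sense();print(s)
E
```

```text
top 422.354373439526 422.354373439526 315.3429089347086 200.60918751595844 [[-0.0299, -0.9991, -0.0284], [-0.9953, 0.0324, -0.0909], [0.0918, 0.0256, -0.9955]] [0.0317, 0.6172, 1.2545]
scene 387.93940398966555 387.93940398966555 316.00714364204424 202.08560709324112 [[0.4716, 0.8816, -0.0177], [0.6788, -0.3758, -0.6308], [-0.5628, 0.2855, -0.7757]] [-0.2777, -0.3385, 1.6801]
{'t': 0.1, 'q': array([-1.40550981e+00,  5.28358081e-01,  1.43373917e+00, -9.73988206e-06,
        1.18140617e+00, -1.78491155e-01]), 'qd': array([-5.08880377e-05, -4.44597522e-03, -4.20948371e-03,  4.09341566e-04,
       -1.50612050e-03,  1.73356265e-03]), 'tau': array([-4.99385224e-04, -4.43303776e+01, -1.78586411e+01, -1.89493467e-04,
        3.88101500e-03,  5.51129276e-06]), 'tcp_pos': array([ 0.21057968, -0.58779253,  0.2304519 ]), 'tool_rot': array([ 9.85262685e-01,  1.71045402e-01,  1.80420758e-06, -9.55395705e-04]), 'force': array([ 0.28156667,  0.3308293 , -0.28993679]), 'ft_torque': array([-0.03799184, -0.00236627, -0.04959187]), 'gripper_force': 0.0, 'finger_gap': 1.003481422119983}
```

View pics/top0.png

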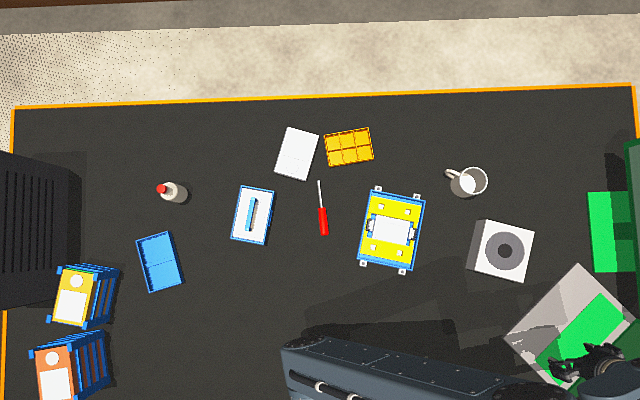

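View pics/scene0.png

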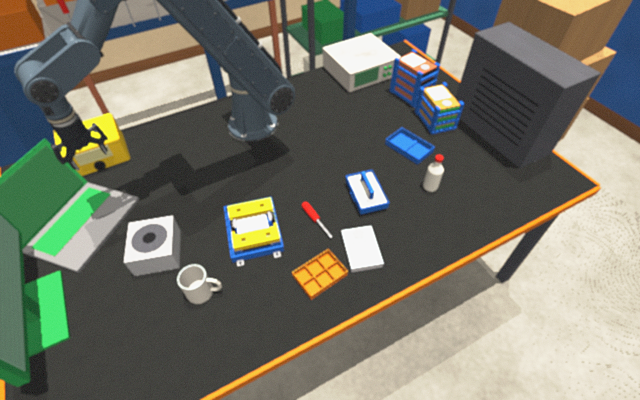

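The caddy's handle is at about (252,214) in the top view. The dock is at about (392,229), with its sockets visible on the yellow rails. I'll enlarge both.

```bash
python3 - <<'E'
import cv2,numpy as np
p=np.load("top.npz")["pixels"]
a=cv2.resize(p[175:255,220:280],None,fx=7,fy=7,interpolation=cv2.INTER_CUBIC)
b=cv2.resize(p[180:280,350:435],None,fx=5.6,fy=5.6,interpolation=cv2.INTER_CUBIC)[:560]
print(a.shape,b.shape)
o=np.zeros((560,a.shape[1]+b.shape[1]-100,3),np.uint8)[:, :a.shape[1]+b.shape[1]]
o=np.hstack([a[:560,:],b[:560,:]])[:, :896]
cv2.imwrite("pics/crop0.png",cv2.resize(b,None,fx=1,fy=1)); cv2.imwrite("pics/both.png",o[:,60:860])
E
```

```text
(560, 420, 3) (560, 476, 3)
```

View pics/both.png

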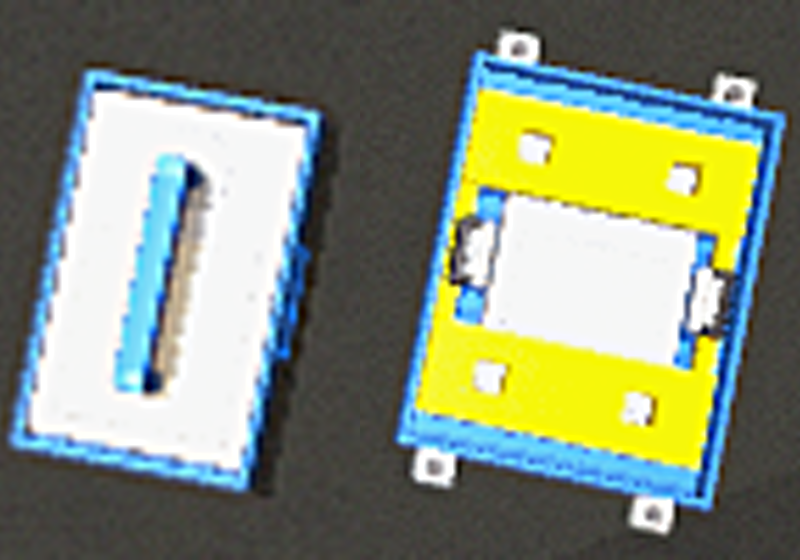

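The crop shows the handle bar running from about (138,383) to (172,165). The sockets are at (536,150), (684,180), (490,378) and (639,409).

```bash
cat > h.py <<'E'
import numpy as np, cv2
from scipy.spatial.transform import Rotation as Ro
def ray(n,uv,z):
    d=np.load(n+".npz"); uv=np.atleast_2d(uv)
    c=np.c_[(uv[:,0]-d["cx"])/d["fx"],(uv[:,1]-d["cy"])/d["fy"],np.ones(len(uv))]
    w=c@d["R"]; o=-d["R"].T@d["t"]
    return o+w*((z-o[2])/w[:,2])[:,None]
def wray(s,st,uv,z):
    # s snapshot, st state; fisheye
    uv=np.atleast_2d(uv); a=(uv-[s["cx"],s["cy"]])/s["fx"]; th=np.linalg.norm(a,axis=1)
    d=np.c_[a/th[:,None]*np.sin(th)[:,None],np.cos(th)]
    M=np.array(s["mount"]); R=Ro.from_quat(st["tool_rot"]).as_matrix()
    o=st["tcp_pos"]+R@M[:3,3]; w=d@(R@M[:3,:3]).T
    return o+w*((z-o[2])/w[:,2])[:,None]
def delta(st,p,yaw):
    """shift/turn in tool frame to reach TCP p, tool down with tool x at yaw"""
    R=Ro.from_quat(st["tool_rot"]); T=Ro.from_matrix([[np.cos(yaw),np.sin(yaw),0],[np.sin(yaw),-np.cos(yaw),0],[0,0,-1]])
    return np.round(R.inv().apply(np.array(p)-st["tcp_pos"])*1000,1),np.round(np.degrees((R.inv()*T).as_rotvec()),2)
E
python3 - <<'E'
from h import *
from station import manip
L=lambda x,y:(220+(x+60)/7-.43,175+y/7-.43)
Q=lambda x,y:(350+(x-360)/5.6-.41,180+y/5.6-.41)
b=ray("top",[L(138,383),L(172,165),L(153,272)],.082);print(b)
d=b[1]-b[0];yc=np.arctan2(d[1],d[0]);print("caddy yaw",np.degrees(yc),np.linalg.norm(d))
c=ray("top",[L(92,75),L(322,110),L(248,490),L(15,440)],.044);print(c.mean(0),np.degrees(np.arctan2(*(c[0]-c[3])[1::-1])))
s=ray("top",[Q(536,150),Q(684,180),Q(490,378),Q(639,409)],.05);print(s,s.mean(0))
d=s[0]-s[2]+s[1]-s[3];print("dock yaw",np.degrees(np.arctan2(d[1],d[0])),np.linalg.norm(d)/2,np.linalg.norm(s[0]-s[1]))
st=manip.sense();R=Ro.from_quat(st["tool_rot"]).as_matrix();print(R.round(3));print(delta(st,[b[2,0],b[2,1],.25],yc),delta(st,[b[2,0],b[2,1],.25],yc+np.pi))
s=manip.snapshot("wrist");print({k:np.round(s[k],4) for k in s if k!="pixels"})
E
```

```text
[[0.53566239 0.20964009 0.082     ]
 [0.62612909 0.19397676 0.082     ]
 [0.58161125 0.20265697 0.082     ]]
caddy yaw -9.822760636948273 0.0918126591655689
[0.58146686 0.20261607 0.044     ] -12.728697046433865
[[ 0.59233773 -0.18267125  0.05      ]
 [ 0.57393634 -0.25988366  0.05      ]
 [ 0.47292884 -0.15328826  0.05      ]
 [ 0.45448711 -0.23045599  0.05      ]] [ 0.52342251 -0.20657479  0.05      ]
dock yaw -13.831999866284033 0.12299582474028865 0.07937485351027206
[[ 0.941  0.337 -0.   ]
 [ 0.337 -0.941  0.002]
 [ 0.    -0.002 -1.   ]]
(array([ 615.7, -619.2,  -18.2]), array([-1.100e-01,  1.000e-02,  2.952e+01])) (array([ 615.7, -619.2,  -18.2]), array([-1.0000e-02, -1.5000e-01, -1.5048e+02]))
{'fx': np.float64(309.7069), 'fy': np.float64(309.7069), 'cx': np.float64(327.2467), 'cy': np.float64(196.4699), 'mount': array([[ 7.000e-04, -9.599e-01, -2.804e-01,  7.070e-02],
       [ 1.000e+00,  1.100e-03, -1.100e-03,  8.000e-04],
       [ 1.300e-03, -2.804e-01,  9.599e-01, -1.428e-01],
       [ 0.000e+00,  0.000e+00,  0.000e+00,  1.000e+00]])}
```

>>> step_arm(commands=[0.616,-0.619,-0.02,0,0,31.5,0.616,-0.619,-0.02,0,0,31.5,0.616,-0.619,-0.02,0,0,31.5,0.616,-0.619,-0.02,0,0,31.5,0.616,-0.619,-0.02,0,0,31.5,0.616,-0.619,-0.02,0,0,31.5,0.616,-0.619,-0.02,0,0,31.5,0.616,-0.619,-0.02,0,0,31.5,0.616,-0.619,-0.02,0,0,31.5,0.616,-0.619,-0.02,0,0,31.5], jaw=100)

```text
t: 1.15
tcp_pos: [0.4236, -0.134, 0.2429]
tool_rot: [0.995, -0.103, 0.0, 0.0]
force: [0.5, -0.5, -0.1]
finger_gap: 0.997
gripper_force: 0.0
```

```bash
python3 - <<'E'
from h import *
from station import manip
st=manip.sense();print(st["t"],st["q"].round(2),delta(st,[.5815,.2027,.25],np.radians(-11.8)))
E
```

```text
1.15 [-0.56  0.27  1.85  0.    1.02  1.22] (array([  85.5, -361.9,   -7.1]), array([ 0.  , -0.01, -0.03]))
```

>>> step_arm(commands=[0.085,-0.362,-0.007,0,0,0,0.085,-0.362,-0.007,0,0,0,0.085,-0.362,-0.007,0,0,0,0.085,-0.362,-0.007,0,0,0,0.085,-0.362,-0.007,0,0,0,0.085,-0.362,-0.007,0,0,0,0.085,-0.362,-0.007,0,0,0,0.085,-0.362,-0.007,0,0,0,0.085,-0.362,-0.007,0,0,0,0.085,-0.362,-0.007,0,0,0])

```text
t: 2.15
tcp_pos: [0.5798, 0.201, 0.2491]
tool_rot: [0.995, -0.102, -0.001, 0.001]
force: [-0.3, -0.1, -0.4]
finger_gap: 1.003
gripper_force: 0.0
```

```bash
python3 - <<'E'
from h import *
from station import manip
import pickle
st=manip.sense();s=manip.snapshot("wrist");pickle.dump((s,st),open("w1.pkl","wb"));cv2.imwrite("pics/w1.png",s["pixels"])
print(st["t"],st["tcp_pos"],st["q"].round(2))
E
```

```text
2.15 [0.57976515 0.20102152 0.24907043] [ 0.15  0.49  1.44 -0.    1.21  1.93]
```

View pics/w1.png

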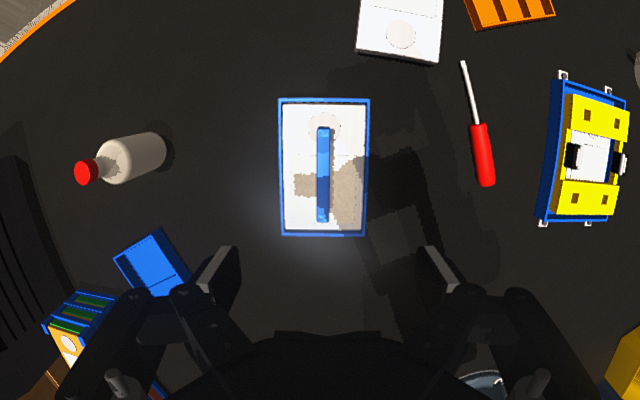

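The wrist view shows the bar from (323.5,128) to (323,221). The caddy's rim corners are near (279,98), (370,98), (367,236) and (282,236).

```bash
python3 - <<'E'
from h import *
import pickle
s,st=pickle.load(open("w1.pkl","rb"))
b=wray(s,st,[(324,127.5),(323,221.5)],.082);print(b,b.mean(0),np.linalg.norm(b[0]-b[1]),np.degrees(np.arctan2(*(b[0]-b[1])[1::-1])))
c=wray(s,st,[(279,98),(370,98),(367,236),(282,236)],.044);print(c.mean(0),[np.degrees(np.arctan2(*(c[i]-c[j])[1::-1])) for i,j in((0,3),(1,2))],np.linalg.norm(c-np.roll(c,1,0),axis=1))
# corner-detected: print edge columns
p=s["pixels"].astype(int)
for r in (150,175,200):
    blue=(p[r,:,0]>p[r,:,2]+50); u=np.where(blue[260:400])[0]+260; print(r,u.tolist())
yaw=np.arctan2(*(b[0]-b[1])[1::-1])
print(delta(st,[*b.mean(0)[:2],.074-.019],yaw))
E
```

```text
[[0.63078286 0.19287941 0.082     ]
 [0.53372485 0.21431345 0.082     ]] [0.58225385 0.20359643 0.082     ] 0.0993965588491008 -12.453178357190152
[0.58090841 0.20323802 0.044     ] [np.float64(-12.405852890826754), np.float64(-11.207735848215854)] [0.16505547 0.10120921 0.1647693  0.10465806]
150 [278, 279, 280, 281, 317, 318, 319, 320, 321, 322, 323, 324, 325, 326, 327, 328, 329, 365, 366, 367, 368, 369]
175 [279, 280, 281, 282, 316, 317, 318, 319, 320, 321, 322, 323, 324, 325, 326, 327, 328, 329, 365, 366, 367]
200 [279, 280, 281, 282, 317, 318, 319, 320, 321, 322, 323, 324, 325, 326, 327, 328, 363, 364, 365, 366]
(array([  2.2,  -3.3, 194.1]), array([0.07, 0.09, 0.72]))
```

>>> step_arm(commands=[0.002,-0.003,0.04,0,0,0.4,0.002,-0.003,0.08,0,0,0.4,0.002,-0.003,0.115,0,0,0.4,0.002,-0.003,0.145,0,0,0.4,0.002,-0.003,0.165,0,0,0.4,0.002,-0.003,0.18,0,0,0.4,0.002,-0.003,0.19,0,0,0.4,0.002,-0.003,0.194,0,0,0.4,0.002,-0.003,0.194,0,0,0.4,0.002,-0.003,0.194,0,0,0.4])

```text
t: 3.2
tcp_pos: [0.5838, 0.2036, 0.0568]
tool_rot: [0.994, -0.106, 0.001, -0.0]
force: [0.4, 0.5, 0.1]
finger_gap: 1.001
gripper_force: 0.0
```

>>> step_arm(commands=[0,0,0,0,0,0,0,0,0,0,0,0,0,0,0,0,0,0,0,0,0,0,0,0,0,0,0,0,0,0,0,0,0,0,0,0,0,0,0,0,0,0,0,0,0,0,0,0,0,0,0,0,0,0,0,0,0,0,0,0], jaw=0, grip_force=60)

```text
t: 4.2
tcp_pos: [0.5833, 0.2038, 0.0559]
tool_rot: [0.994, -0.106, 0.0, -0.0]
force: [1.1, 3.3, 0.3]
finger_gap: 0.149
gripper_force: 61.7
```

```bash
python3 - <<'E'
from h import *
from station import manip
st=manip.sense()
for k in("t","tcp_pos","force","ft_torque","finger_gap","gripper_force"):print(k,np.round(st[k],4))
print(np.degrees(Ro.from_quat(st["tool_rot"]).as_euler("ZYX")))
E
```

```text
t 4.2
tcp_pos [0.5833 0.2038 0.0559]
force [1.0781 3.3394 0.2815]
ft_torque [ 0.3916 -0.0865  0.0698]
finger_gap 0.1493
gripper_force 61.7327
[-1.22063302e+01 -3.34803169e-02 -1.79963945e+02]
```

>>> step_arm(commands=[0,0,-0.005,0,0,0,0,0,-0.015,0,0,0,0,0,-0.03,0,0,0,0,0,-0.05,0,0,0,0,0,-0.07,0,0,0,0,0,-0.09,0,0,0,0,0,-0.11,0,0,0,0,0,-0.12,0,0,0,0,0,-0.12,0,0,0,0,0,-0.12,0,0,0])

```text
t: 5.2
tcp_pos: [0.5824, 0.2033, 0.1755]
tool_rot: [0.994, -0.106, -0.0, 0.0]
force: [-0.3, 0.7, -6.1]
finger_gap: 0.15
gripper_force: 60.9
```

```bash
python3 - <<'E'
from h import *
from station import manip
st=manip.sense()
for k in("t","tcp_pos","force","ft_torque","finger_gap","gripper_force"):print(k,np.round(st[k],4))
print(np.degrees(Ro.from_quat(st["tool_rot"]).as_euler("ZYX")))
print(delta(st,[.5238,-.2066,.176],np.radians(-13.8)))
E
```

```text
t 5.2
tcp_pos [0.5824 0.2033 0.1755]
force [-0.286   0.7086 -6.069 ]
ft_torque [ 0.0145 -0.0091 -0.0365]
finger_gap 0.1497
gripper_force 60.8816
[-1.22084934e+01  5.18277941e-02  1.79973681e+02]
(array([ 2.94e+01,  4.13e+02, -3.00e-01]), array([0.03, 0.05, 1.59]))
```

>>> step_arm(commands=[0.001,0.01,0,0,0,0.1,0.002,0.03,0,0,0,0.2,0.004,0.06,0,0,0,0.3,0.006,0.09,0,0,0,0.4,0.009,0.125,0,0,0,0.6,0.011,0.16,0,0,0,0.7,0.014,0.195,0,0,0,0.8,0.016,0.23,0,0,0,0.9,0.019,0.265,0,0,0,1.0,0.021,0.3,0,0,0,1.1])

```text
t: 6.2
tcp_pos: [0.5389, -0.0959, 0.1747]
tool_rot: [0.993, -0.116, -0.001, -0.0]
force: [0.3, 0.6, -5.6]
finger_gap: 0.152
gripper_force: 60.8
```

>>> step_arm(commands=[0.002,0.03,0,0,0,0.1,0.004,0.058,0,0,0,0.2,0.006,0.08,0,0,0,0.3,0.007,0.095,0,0,0,0.4,0.008,0.105,0,0,0,0.5,0.008,0.111,0,0,0,0.5,0.008,0.113,0,0,0,0.5,0.008,0.113,0,0,0,0.5,0.008,0.113,0,0,0,0.5,0.008,0.113,0,0,0,0.5])

```text
t: 7.2
tcp_pos: [0.522, -0.2051, 0.1758]
tool_rot: [0.993, -0.12, -0.0, -0.0]
force: [0.8, -0.6, -5.6]
finger_gap: 0.156
gripper_force: 60.8
```

```bash
python3 - <<'E'
from h import *
from station import manip
import pickle
st=manip.sense();s=manip.snapshot("wrist");pickle.dump((s,st),open("w2.pkl","wb"))
cv2.imwrite("pics/w2.png",cv2.resize(s["pixels"][40:340,200:460],None,fx=2,fy=2,interpolation=cv2.INTER_CUBIC))
t=manip.snapshot("top");np.savez("top2.npz",**t)
print(st["t"],st["tcp_pos"],st["force"],np.degrees(Ro.from_quat(st["tool_rot"]).as_euler("ZYX")))
E
```

```text
7.2 [ 0.52202593 -0.20509741  0.17578461] [ 0.75402928 -0.59884061 -5.6381965 ] [-1.37378455e+01  1.20585373e-02 -1.79986203e+02]
```

View pics/w2.png

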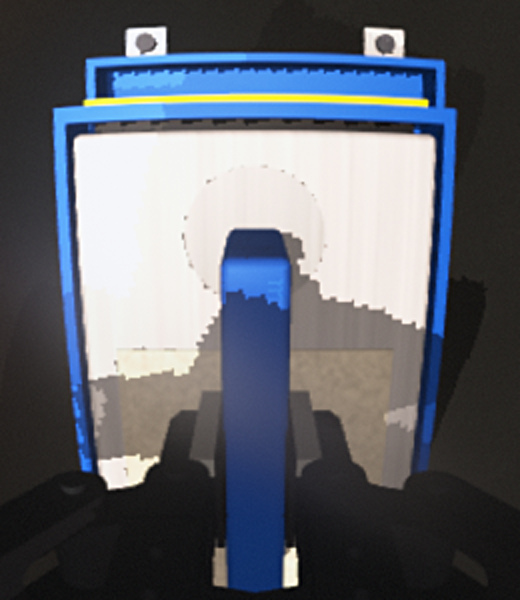

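The caddy's front rim corners are at (54,108) and (457,108). The front edge of the yellow rail shows from (84,101) to (428,101), so I can compare the two in one image.

```bash
python3 - <<'E'
from h import *
import pickle
s,st=pickle.load(open("w2.pkl","rb"))
F=lambda x,y:(200+x/2-.25,40+y/2-.25)
zg=st["tcp_pos"][2]+.018
def an(a,b,off):
    d=(b-a)[:2]/np.linalg.norm((b-a)[:2]); x=np.array([-d[1],d[0]]); m=((a+b)/2)[:2]
    return m-x*off, np.degrees(np.arctan2(x[1],x[0])), np.linalg.norm(a-b)
c=wray(s,st,[F(54,107.5),F(457,107.5)],zg-.03);print("caddy",an(c[0],c[1],.082))
b=wray(s,st,[F(221,262),F(291,262)],zg+.008);print("bar",an(b[0],b[1],.05))
y=wray(s,st,[F(84,99),F(428,98)],.05);print("rail",an(y[0],y[1],.087))
E
```

```text
caddy (array([ 0.52025544, -0.20566777]), np.float64(-13.689054395319996), np.float64(0.10242283351550162))
bar (array([ 0.51916252, -0.20555137]), np.float64(-13.67283592361966), np.float64(0.01346519875820737))
rail (array([ 0.52487449, -0.20723149]), np.float64(-13.508286330503626), np.float64(0.1501470500910814))
```

>>> step_arm(commands=[0.001,0,0.005,0,0,0,0.002,0,0.015,0,0,0,0.003,0,0.025,0,0,0,0.004,0,0.035,0,0,0,0.004,0,0.045,0,0,0,0.004,0,0.053,0,0,0,0.004,0,0.06,0,0,0,0.004,0,0.064,0,0,0,0.004,0,0.064,0,0,0,0.004,0,0.064,0,0,0])

```text
t: 8.3
tcp_pos: [0.526, -0.207, 0.1119]
tool_rot: [0.993, -0.12, 0.0, 0.0]
force: [-0.2, 0.6, -5.4]
finger_gap: 0.148
gripper_force: 60.8
```

>>> step_arm(commands=[0,0,0.001,0,0,0,0,0,0.002,0,0,0,0,0,0.003,0,0,0,0,0,0.0035,0,0,0,0,0,0.004,0,0,0,0,0,0.0045,0,0,0,0,0,0.005,0,0,0,0,0,0.0055,0,0,0,0,0,0.006,0,0,0,0,0,0.006,0,0,0])

```text
t: 9.3
tcp_pos: [0.5258, -0.2069, 0.1057]
tool_rot: [0.993, -0.12, -0.0, -0.0]
force: [-0.2, -0.1, -5.0]
finger_gap: 0.15
gripper_force: 60.8
```

>>> step_arm(commands=[0,0,0.0004,0,0,0,0,0,0.0008,0,0,0,0,0,0.0012,0,0,0,0,0,0.0016,0,0,0,0,0,0.002,0,0,0,0,0,0.0024,0,0,0,0,0,0.0028,0,0,0,0,0,0.003,0,0,0,0,0,0.003,0,0,0,0,0,0.003,0,0,0])

```text
t: 10.3
tcp_pos: [0.5258, -0.2069, 0.1027]
tool_rot: [0.993, -0.12, -0.0, -0.0]
force: [-0.5, -0.2, -4.7]
finger_gap: 0.15
gripper_force: 60.8
```

>>> step_arm(commands=[0,0,0.0004,0,0,0,0,0,0.0008,0,0,0,0,0,0.0012,0,0,0,0,0,0.0016,0,0,0,0,0,0.002,0,0,0,0,0,0.0024,0,0,0,0,0,0.0028,0,0,0,0,0,0.003,0,0,0,0,0,0.003,0,0,0,0,0,0.003,0,0,0])

```text
t: 11.3
tcp_pos: [0.5259, -0.2068, 0.0998]
tool_rot: [0.993, -0.12, 0.0, -0.0]
force: [0.7, 1.4, -5.6]
finger_gap: 0.152
gripper_force: 60.9
```

>>> step_arm(commands=[0,0,0.0004,0,0,0,0,0,0.0008,0,0,0,0,0,0.0012,0,0,0,0,0,0.0016,0,0,0,0,0,0.002,0,0,0,0,0,0.0024,0,0,0,0,0,0.0028,0,0,0,0,0,0.003,0,0,0,0,0,0.003,0,0,0,0,0,0.003,0,0,0])

```text
t: 12.3
tcp_pos: [0.5264, -0.2072, 0.0981]
tool_rot: [0.993, -0.12, 0.001, 0.0]
force: [-0.3, 1.7, 6.6]
finger_gap: 0.15
gripper_force: 62.6
```

>>> step_arm(commands=[0,0,0.0001,0,0,0,0,0,0.0002,0,0,0,0,0,0.0003,0,0,0,0,0,0.0004,0,0,0,0,0,0.0005,0,0,0,0,0,0.0006,0,0,0,0,0,0.0006,0,0,0,0,0,0.0006,0,0,0,0,0,0.0006,0,0,0,0,0,0.0006,0,0,0])

```text
t: 13.3
tcp_pos: [0.5264, -0.2072, 0.0965]
tool_rot: [0.993, -0.12, 0.001, 0.0]
force: [0.5, 2.2, 3.5]
finger_gap: 0.152
gripper_force: 62.1
```

Force fell and the caddy is moving down past the catches. I'll continue gently.

>>> step_arm(commands=[0,0,0.0003,0,0,0,0,0,0.0006,0,0,0,0,0,0.0009,0,0,0,0,0,0.0012,0,0,0,0,0,0.0015,0,0,0,0,0,0.0018,0,0,0,0,0,0.002,0,0,0,0,0,0.002,0,0,0,0,0,0.002,0,0,0,0,0,0.002,0,0,0])

```text
t: 14.3
tcp_pos: [0.5258, -0.2069, 0.0938]
tool_rot: [0.993, -0.12, -0.0, -0.0]
force: [2.4, -0.5, -7.8]
finger_gap: 0.148
gripper_force: 60.6
```

>>> step_arm(commands=[0,0,0.0003,0,0,0,0,0,0.0006,0,0,0,0,0,0.0009,0,0,0,0,0,0.0012,0,0,0,0,0,0.0015,0,0,0,0,0,0.0018,0,0,0,0,0,0.0021,0,0,0,0,0,0.0024,0,0,0,0,0,0.0027,0,0,0,0,0,0.003,0,0,0])

```text
t: 15.3
tcp_pos: [0.5252, -0.2066, 0.0907]
tool_rot: [0.993, -0.12, -0.001, -0.0]
force: [1.2, -1.4, -10.5]
finger_gap: 0.151
gripper_force: 60.1
```

>>> step_arm(commands=[0,0,0.0003,0,0,0,0,0,0.0006,0,0,0,0,0,0.0009,0,0,0,0,0,0.0012,0,0,0,0,0,0.0015,0,0,0,0,0,0.0015,0,0,0,0,0,0.0015,0,0,0,0,0,0.0015,0,0,0,0,0,0.0015,0,0,0,0,0,0.0015,0,0,0])

```text
t: 16.3
tcp_pos: [0.5259, -0.2068, 0.0899]
tool_rot: [0.993, -0.12, 0.0, -0.0]
force: [-1.1, 0.9, -5.0]
finger_gap: 0.151
gripper_force: 60.8
```

>>> step_arm(commands=[0,0,0.0002,0,0,0,0,0,0.0004,0,0,0,0,0,0.0006,0,0,0,0,0,0.0008,0,0,0,0,0,0.001,0,0,0,0,0,0.001,0,0,0,0,0,0.001,0,0,0,0,0,0.001,0,0,0,0,0,0.001,0,0,0,0,0,0.001,0,0,0])

```text
t: 17.3
tcp_pos: [0.5261, -0.2069, 0.0896]
tool_rot: [0.993, -0.12, 0.0, 0.0]
force: [-2.3, 2.3, 6.0]
finger_gap: 0.149
gripper_force: 62.5
```

Solid contact at the expected home height, about 9 mm below where the catches first touched. I'll check visually before releasing.

```bash
python3 - <<'E'
from h import *
from station import manip
s=manip.snapshot("scene")["pixels"][170:280,190:330]
w=manip.snapshot("wrist")["pixels"][40:340,180:480]
a=cv2.resize(s,(500,393),interpolation=cv2.INTER_CUBIC); b=cv2.resize(w,(300,300))
o=np.zeros((393,800,3),np.uint8);o[:,:500]=a;o[:300,500:]=b;cv2.imwrite("pics/home.png",o)
E
```

```text
(no output)
```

View pics/home.png

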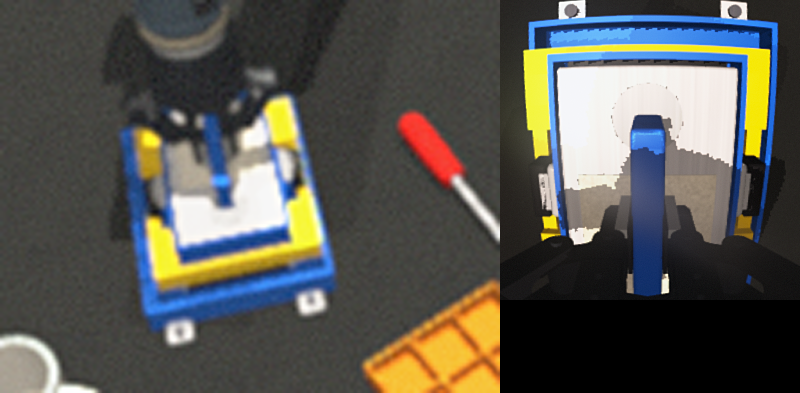

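The caddy looks seated and level between both catches, which are at about (545,190) and (750,190) in the wrist inset. Releasing and retreating.

>>> step_arm(commands=[0,0,-0.0008,0,0,0,0,0,-0.0008,0,0,0,0,0,-0.0008,0,0,0,0,0,-0.0008,0,0,0,0,0,-0.0008,0,0,0,0,0,-0.0008,0,0,0,0,0,-0.0008,0,0,0,0,0,-0.0008,0,0,0,0,0,-0.0008,0,0,0,0,0,-0.0008,0,0,0], jaw=60)

```text
t: 18.4
tcp_pos: [0.5258, -0.2069, 0.0895]
tool_rot: [0.993, -0.12, 0.0, 0.0]
force: [0.5, 0.8, 0.4]
finger_gap: 0.601
gripper_force: 0.0
```

>>> step_arm(commands=[0,0,-0.005,0,0,0,0,0,-0.015,0,0,0,0,0,-0.03,0,0,0,0,0,-0.05,0,0,0,0,0,-0.075,0,0,0,0,0,-0.1,0,0,0,0,0,-0.12,0,0,0,0,0,-0.13,0,0,0,0,0,-0.13,0,0,0,0,0,-0.13,0,0,0])

```text
t: 19.4
tcp_pos: [0.5254, -0.2066, 0.2192]
tool_rot: [0.993, -0.12, -0.0, -0.0]
force: [-1.2, 0.0, -0.7]
finger_gap: 0.603
gripper_force: 0.0
```

```bash
python3 - <<'E'
from h import *
from station import manip
import pickle
st=manip.sense();s=manip.snapshot("wrist");pickle.dump((s,st),open("w3.pkl","wb"))
cv2.imwrite("pics/w3.png",cv2.resize(s["pixels"][60:300,200:460],None,fx=2.4,fy=2.4,interpolation=cv2.INTER_CUBIC))
print(st["t"],st["force"],st["finger_gap"])
E
```

```text
19.4 [-1.17556252  0.00441751 -0.7457443 ] 0.6034557084679097
```

View pics/w3.png

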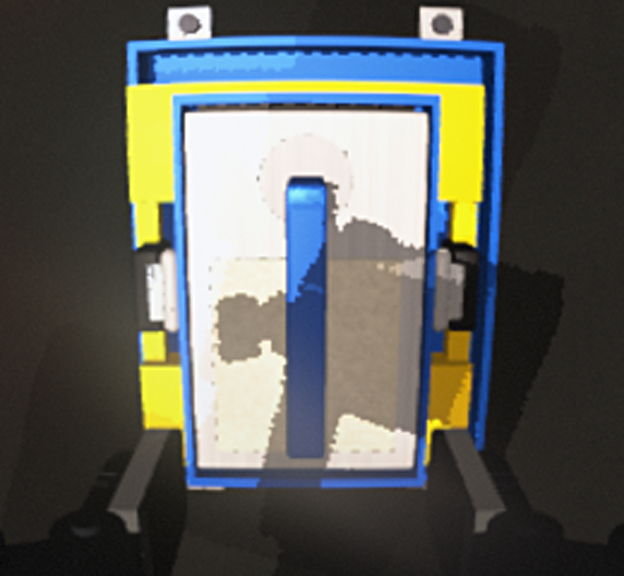

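The caddy sits square on the rails. Both catches, at (165,290) and (452,290), are over its long edges, and the gripper is clear.

```bash
python3 -c "
from station import manip
print(manip.sign_off())"
```

```text
the job is handed in; nothing more can be done
None
```

The caddy is stacked on the lower tray: all four lugs went into their sockets, it bottomed out at home height with the catches over both edges, and I released it and handed the job in at about 19 s.

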